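# Fasten the quarter-turn stud of a case cover

### The job

One of the two studs on the cover of the grey case is not fastened yet: it stands higher than the other. Take the stud key from its wooden stand, set its blade in that stud's slot, press the stud down and turn it clockwise about a quarter turn until it drops into its catch and stays there, then put the key back in its stand, all the way down, and let go. Do it with the key only, keep the fingers off the case and never load the case or its studs with more than 25 N, and leave the other things on the bench where they are.

Things in the scene. Friction and masses are not known exactly. Their poses are not given: they have to be found in the camera images.
- case: Fixed grey case, 130 x 180 x 55 mm (its x, y, height), with a flat bright cover, 138 x 188 mm, its top 55 mm above the bench. Origin: centre of the underside, z up. On it stand two round steel studs, 30 mm across, on dark washers: the loose one near the +y end; the fastened one at x = 0, y = -50 mm, its head 12 mm above the cover. Each has one slot 4 mm wide, 18 mm long, 6 mm deep.
- stud_place (a point): NOMINAL centre of the loose stud's flat top, unpressed, 15 mm above the cover (case frame 0, 50, 70 mm; axes as the case's). The stud floats: its true centre lies up to 4.5 mm off along the case's x and also along its y, and is not reported. Feel for the slot: a blade sliding on the head under 2 to 6 N drops 6 mm into it. A side load over 9 N shifts the stud in its hole (to 5 mm off at most).
- stud_turn (a joint): Turn of the loose stud, rad, clockwise from above. At 0 its slot lies along the case's y axis; at value a, along that axis turned clockwise by a. Starts between 0 and 0.3; passes about 0.35 only while pressed 6.5 mm or more. At 1.57 it is over its catch (slot along the case's x); hard stop at 1.61. Turning takes up to about 0.1 N m.
- stud_press (a joint): How far the loose stud is pressed down, m: 0 at rest, 0.0065 or more needed to turn it, hard stop at 0.0085. Its spring pushes up with 4 N at rest, 8 N fully down. Over the catch the spring lifts it to 0.003 once the pressure is taken off; then it can no longer be turned back.
- key_grip (a point): Middle of the upright black handle of the stud key: a flat paddle 12 mm thick (key's x), 34 mm wide (y), 44 mm high (z up). Below it a dark round collar (26 mm across, 4 mm thick, underside 26 mm below this point), a steel shaft 12 mm across and at the foot a flat blade 14 mm wide along y, 2.5 mm thick along x, 9 mm long. Weighs about 0.1 kg. Starts upright in the stand.
- key_blade (a point): The foot of the key's blade, on the key's axis, 70 mm below key_grip (axes as the key's).
- stand_mouth (a point): Centre of the mouth of the round hole in the top of the fixed wooden key stand (block 56 x 56 mm, 58 mm high, on a dark steel foot plate 84 x 66 mm). The hole is 18 mm wide with a 3 mm chamfer, 50 mm deep; the key stands in it with its collar on the block's top, blade foot 44 mm below this point.
- screwdriver: Bystander to be left alone: screwdriver with a red handle, 178 mm long, lying loose on the bench. Origin: centre of its underside.
- tape_measure: Bystander to be left alone: tape measure in a yellow and black case, 90 x 39 x 66 mm, lying loose on the bench. Origin: centre of its underside.
- spanner: Bystander to be left alone: combination spanner, 186 mm long, lying loose on the bench. Origin: centre of its underside.
- file: Bystander to be left alone: file with a wooden handle, 312 mm long, lying loose on the bench. Origin: centre of its underside.
- electrical_tape: Bystander to be left alone: roll of black electrical tape, 53 mm across, 19 mm high, lying loose on the bench. Origin: centre of its underside.
There are look-alikes about, which are no part of the job. Leave any blue or green look-alike of the part that bears key_grip alone.

How it is judged (in metres and radians):
On the way, in this order (a step that is already met when the one before it is completed fails the run):
1. the key is lifted clear of its stand (distance between key_blade and stand_mouth above 0.06 m), for 0.1 s.
2. the stud is pressed down and is being turned by the key (value of joint stud_press above 0.005 m and value of joint stud_turn above 0.5 rad and contact force between key and case above 1 N), for 0.05 s.
3. the stud has dropped into its catch (value of joint stud_turn above 1.45 rad and value of joint stud_press between 0.0018 and 0.0045 m), for 0.1 s.
At the end, for the whole second after the job is handed in: The stud sits in its catch (turn over 1.45 rad, press between 1.8 and 4.5 mm), and the key stands upright in its stand (within 0.12 rad, blade foot within 6 mm of the hole's axis and at least 38 mm below its mouth), released and at rest (all of step 3 and horizontal distance between key_blade and stand_mouth below 0.006 m and z of key_blade in the frame of stand_mouth below -0.038 m and angle between key_grip's own z axis and vertical below 0.12 rad and linear speed of key below 0.02 m/s); the robot touches nothing.
It fails at once if the case or a stud is loaded by the key with more than 25 N (contact force between key and case above 25 N).
It fails at once if the fingers push on the case or the studs (over 2 N) (contact force between the fingers and case above 2 N).
It fails at once if a bystander (screwdriver, tape measure, spanner, file or electrical tape) is moved by more than 30 mm (distance of any of screwdriver, tape_measure, spanner, file, electrical_tape from where it was at the start of the episode above 0.03 m).
It also fails if it takes over 72 s, if anything falls off the work surface, if the arm or the gripper's body presses on something with over 40 N, if the wrist force passes 120 N, or if a joint passes its speed limit or range.

### The arm

A 6-joint arm with a two-finger parallel gripper is mounted at the origin on a cart in front of the work surface, level with it; the furniture and walls round the work are solid. World frame = base frame: x ahead of the robot, y to its left, z up, the work surface at z = 0. Lengths are in mm, angles in rad, forces in N, time in s.
With the tool pointing down it reaches from about 250 to 725 mm from the base axis. Payload 9.7 kg.
Tool frame: the origin (TCP) lies at the very end of the fingers, on their centre line; the grasp point (between the pads) lies 19 mm behind it; z points along the fingers, y is the line along which they close (so a half turn about z gives the same grasp; the last joint's range is limited). The gripper opens to 85 mm and grips with 20 to 120 N. Pads are 22 mm wide; open, the fingers measure 114 mm over their backs; the gripper's body (76 mm by 85 mm) begins 54 mm behind the grasp point. The pads swing forward as they close: fully open they stand 13 mm farther back than shut.
Start: joints at [1.315, 0.087, 0.176, 1.66, 0, 1.571], TCP at [139.158, 532.101, 231.284] pointing down, gripper open.
Joint ranges: [-3.13, 3.13], [-0.85, 1.81], [-1.15, 1.24], [-2.2, 2.28], [-1.44, 1.52], [-3.14, 3.14]. Speed limits (rad/s): [2.22, 2.22, 2.57, 3.14, 3.14, 3.14].

### API

Orientations are given as a rotation vector (axis times angle).
In Python, from station import manip gives the robot as it stands.
- The arm moves only by the tool drive_tool, never from a script. Its argument "moves" is a list that holds one entry, the list of rows, each a list of 6 numbers: the shift along the tool's x, y, z in cm, then the turn, a rotation vector about the tool's x, y, z in rad. A call has 1 to 12 rows; each row shifts and turns the commanded pose from where the row before left it, along the tool's axes as they then stand; what a row does not reach is not made up. A row lasts 1/8 s, in which the tool goes at most 62.5 mm and 10.7 degrees, less where a joint would pass 70% of its speed; a pose out of reach is approached as far as the arm can. A call is refused whole if a number of a shift passes 6.25 or a number of a turn 0.188, either way. A call with a gripper value outside its range is refused whole. "claw" is the opening in per cent of the stroke, from 0 (shut) to 100 (fully open), set as the call begins (left out, the last holds). The fingers move at their own pace and stop on an object; the grip force is fixed at half the most. Time passes only in rows, so rows that do not move let the fingers close. It gives the time, the measured TCP pose, the force, the opening and the grip force at its end, in the units of the state.
- manip.read_state(): the state, without advancing time (a new reading comes with each control period).
- manip.camera(name): name is "side" or "top" or "wrist"; returns a dict with "color" (420x560x3 uint8, blue, green, red), "fovy" (degrees; the focal length in pixels is half the picture's height over the tangent of half this angle, whatever the lens; pixels are square), "cx", "cy" (the principal point, pixels), "xyz" and "rotation" of the camera in the world. Camera axes: x right, y down, z forward; pixel columns grow to the right and rows downward; lengths in mm; the calibration is good to about 2 mm. A picture is of the moment at which its call begins. There is no depth.
- manip.finish_job(): hands the job in; it is judged then, once.
Trained networks look in a picture, given as the dict that the camera call returned (one of the last four; its "shot" number tells which), for a name from the list of things; names that differ only in an ending like _2 or _b are one class to them, and where a whole thing is asked for, a point or a joint stands for the part that bears it (a point fixed in the world has none). Each returns a list of dicts, best first, with "confidence" (0 to 1); they miss things now and then, are a little off and sometimes report something else, mostly with a low value. They report only what shows in the picture. A call takes as long as a camera call. They do not tell look-alikes from the thing itself.
- manip.outline_of(target, picture): "mask" (420x560 bool, what is visible of it) and "at" ([column, row] in pixels, amid what is visible of it).
- manip.mark_of(target, picture): "at" ([column, row] in pixels: a listed point, or the origin of a listed thing).
The state is a dict: "time": time; "joints": joint angles; "qd": joint speeds; "joint_efforts": joint torques, N m; "tool_pos": TCP position; "eef_rot": TCP orientation; "contact_force": force on the tool from outside, world axes, zero at the start; "moment": the same for the moment, N m; "gripper_width": finger opening in mm; "gripper_force": force on a finger pad.
Only numpy, scipy, OpenCV 4.12 (cv2) and the standard library are available. Lean on these libraries where they do the work, as an engineer would, in place of code of your own. Each camera call takes 0.05 s, during which the arm holds its last target. There are 200 camera calls.

## Working session

There is one attempt and no reset: what is moved stays moved. The work goes in short steps, Python scripts to look and compute and a tool call to move; the robot and the scene stay as the last step left them, time stands still between calls to the robot, and variables do not carry over. Pictures are saved under pics/ and viewed, at most 10 in all, crops included, and the job is handed in when it is done.

Besides the shell and the picture viewer there is one more tool, called by a JSON object that holds its "op" and its "data", one argument or row to a line. drive_tool: Moves the arm, as the interface text tells. Its arguments: {"type":"object","properties":{"moves":{"type":"array","items":{"type":"array","items":{"type":"array","items":{"type":"number"}}}},"claw":{"type":"number"}},"required":["moves"]}

```bash
mkdir -p pics
cat > h.py <<'E'
import numpy as np, cv2
from scipy.spatial.transform import Rotation as R
from station import manip
def f(p): return 210/np.tan(np.radians(p["fovy"])/2)
def rotm(p):
    r=np.array(p["rotation"],float)
    return r if r.shape==(3,3) else R.from_rotvec(r).as_matrix()
def ray(p,at):
    d=np.array([(at[0]-p["cx"])/f(p),(at[1]-p["cy"])/f(p),1.]);return np.array(p["xyz"],float),rotm(p)@d
def onz(p,at,z):
    o,d=ray(p,at);return o+d*(z-o[2])/d[2]
def proj(p,X):
    c=rotm(p).T@(np.array(X,float)-np.array(p["xyz"]));return [p["cx"]+f(p)*c[0]/c[2],p["cy"]+f(p)*c[1]/c[2]]
def tri(L):
    A=np.zeros((3,3));b=np.zeros(3)
    for p,at in L:
        o,d=ray(p,at);d=d/np.linalg.norm(d);M=np.eye(3)-np.outer(d,d);A+=M;b+=M@o
    return np.linalg.solve(A,b)
E
python3 - <<'E'
from h import *
s=manip.read_state();print(s)
for n in ["side","top"]:
    p=manip.camera(n);cv2.imwrite(f"pics/{n}0.png",p["color"]);print(n,p["fovy"],p["cx"],p["cy"],p["xyz"],p["rotation"])
    for t in ["case","stud_place","key_grip","key_blade","stand_mouth"]:
        print(t,[(np.round(d["at"]),round(d["confidence"],2)) for d in manip.mark_of(t,p)])
E
```

```text
{'time': 0.0, 'joints': array([1.31498880e+00, 8.74306067e-02, 1.75126523e-01, 1.65978853e+00,
       4.45149006e-05, 1.57082227e+00]), 'qd': array([0.00150932, 0.00040712, 0.00077747, 0.00026616, 0.00029801,
       0.00093199]), 'joint_efforts': array([-2.16077278e-03, -5.20399475e+01,  4.64790487e+01,  1.67140405e-02,
       -2.18649216e-04,  6.56301978e-06]), 'tool_pos': array([139.09446574, 531.88417676, 230.59535994]), 'eef_rot': array([-4.00740488e-01, -3.11571681e+00,  2.01051381e-03]), 'contact_force': array([-0.73843919,  0.67434779,  0.99495889]), 'moment': array([-0.01439864, -0.00684252, -0.04965377]), 'gripper_force': 0.0, 'gripper_width': 85.13624188676225}
side 44.246334250691284 280.71438433004926 213.4566963292049 [ 182.50134723 -770.17191831  770.13964102] [-2.22959882  0.42910499 -0.22705026]
case [(array([250., 184.]), 0.63)]
stud_place [(array([237., 153.]), 0.76), (array([305., 280.]), 0.18)]
key_grip [(array([355., 261.]), 0.75), (array([310., 310.]), 0.74), (array([306., 272.]), 0.66)]
key_blade [(array([316., 339.]), 0.96), (array([353., 284.]), 0.9), (array([340., 220.]), 0.51)]
stand_mouth [(array([311., 280.]), 0.83)]
top 46.7637791757444 276.8508501401094 203.39273950971312 [ 292.08456842   11.18738329 1200.99365991] [-2.0828627   2.13937081 -0.23255318]
case [(array([190., 212.]), 0.79), (array([378., 273.]), 0.51)]
stud_place [(array([169., 217.]), 0.68)]
key_grip [(array([390., 228.]), 0.62), (array([350., 223.]), 0.51)]
key_blade [(array([382., 235.]), 0.73), (array([345., 184.]), 0.72)]
stand_mouth [(array([347., 222.]), 0.91)]
```

```bash
python3 -c "
import cv2
for n in ['side','top']:
    i=cv2.imread(f'pics/{n}0.png');cv2.imwrite(f'pics/{n}0b.png',cv2.resize(i,(800,600)))"
```

```text
(no output)
```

View pics/side0b.png

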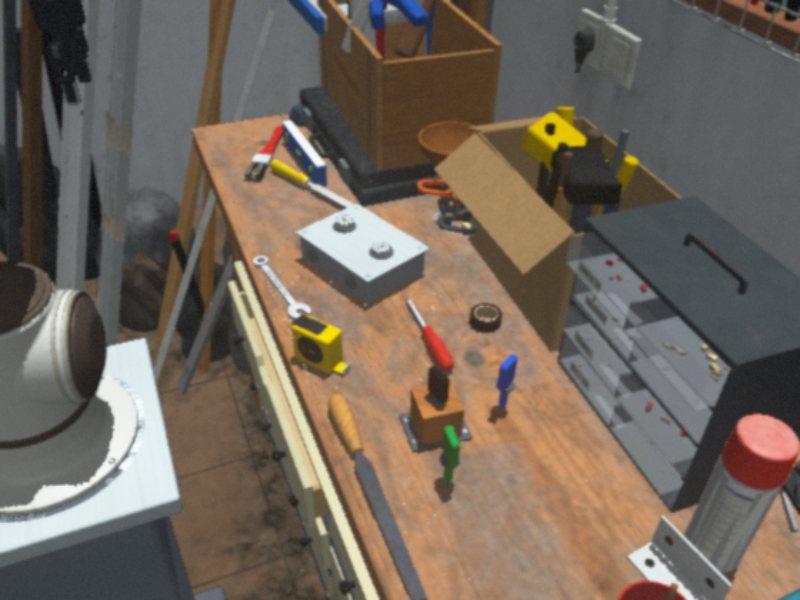

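View pics/top0b.png

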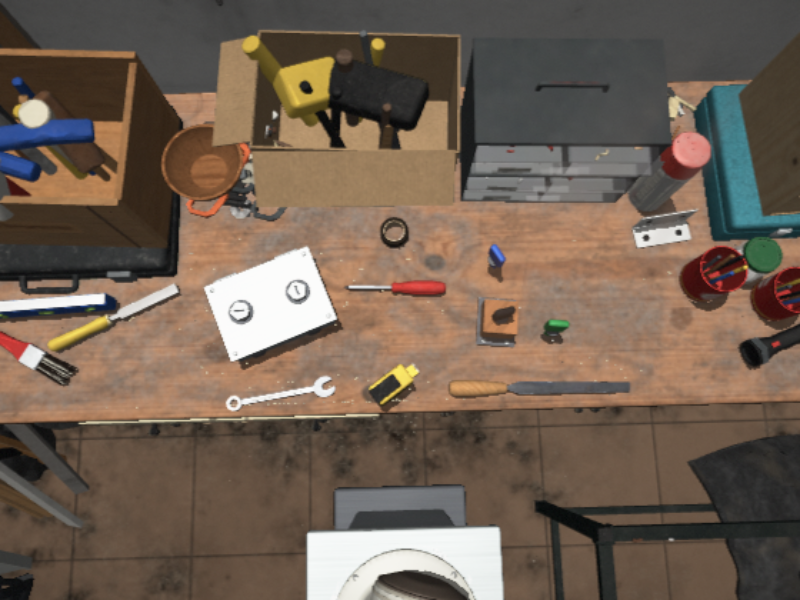

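The candidates for the key are three paddles (560x420 pixels):
- Black, in the wooden stand: side (306,272), top (350,222).
- Blue: side (355,261), top (347,180).
- Green: side (316,310), top (390,228).

I choose the black one. The loose stud is the left one, at top (169,217).

```bash
cat > m.py <<'E'
from h import *
S=manip.camera("side");T=manip.camera("top")
print("base px",proj(T,[0,0,0]),"tcp",proj(T,[139,532,231]),proj(S,[139,532,231]))
print("mouth",tri([(S,(311,280)),(T,(347,222))]), "stud",tri([(S,(237,153)),(T,(169,217))]), "grip",tri([(S,(306,272)),(T,(350,223))]))
g=cv2.cvtColor(T["color"],cv2.COLOR_BGR2GRAY)
m=[d for d in manip.outline_of("case",T)]
for d in m: print(d["at"],d["confidence"],d["mask"].sum())
mk=(m[0]["mask"]&(g>170)).astype(np.uint8)
mk=cv2.morphologyEx(mk,cv2.MORPH_CLOSE,np.ones((9,9)))
c=max(cv2.findContours(mk,0,1)[0],key=cv2.contourArea)
W=np.array([onz(T,q[0],55)[:2] for q in c],np.float32);r=cv2.minAreaRect(W);print(r,cv2.boxPoints(r))
for n,z in [("screwdriver",15),("tape_measure",33),("spanner",4),("file",8),("electrical_tape",10)]:
    d=manip.mark_of(n,T)
    if d: print(n,d[0]["at"],np.round(onz(T,d[0]["at"],0)))
E
python3 m.py
```

```text
base px [np.float64(283.6177479253422), np.float64(439.1361721489586)] tcp [np.float64(-0.06279233715764576), np.float64(399.94476342703445)] [np.float64(56.696585601201406), np.float64(70.06725381022775)]
mouth [ 498.28650076 -168.83541927   47.529267  ] stud [505.39872091 256.41090139  77.10251508] grip [ 488.31665789 -170.63912271   75.53726826]
[186.5, 212.0] 0.97 4614
[345.7, 226.8] 0.48 834
((526.9611206054688, 214.8280029296875), (140.3687744140625, 186.97604370117188), 21.091699600219727) [[427.83594 276.7962 ]
 [495.12146 102.34648]
 [626.0863  152.8598 ]
 [558.8008  327.3095 ]]
screwdriver [276.6, 200.9] [559.   1.   0.]
tape_measure [276.6, 266.7] [393.   5.   0.]
spanner [199.4, 275.8] [376. 195.   0.]
file [373.4, 270.6] [ 377. -232.    0.]
electrical_tape [272.0, 163.9] [657.  10.   0.]
```

```bash
cat >> h.py <<'E'
def plan(target,yawy=None,s=None):
    "shift in tool axes cm to reach world target; yawy: wanted world angle of tool y (deg)"
    s=s or manip.read_state();Rt=R.from_rotvec(s["eef_rot"]).as_matrix()
    print("tool x",np.round(Rt[:,0],3),"y",np.round(Rt[:,1],3),"z",np.round(Rt[:,2],3),"pos",np.round(s["tool_pos"],1))
    print("shift cm",np.round(Rt.T@(np.array(target)-s["tool_pos"])/10,2))
    if yawy is not None:
        a=np.degrees(np.arctan2(Rt[1,1],Rt[0,1]));d=(yawy-a+90)%180-90
        print("turn about tool z (rad)",round(-np.radians(d),3),"ang now",a)
E
python3 - <<'E'
from h import *
s=manip.read_state();p=manip.camera("wrist")
Rt=R.from_rotvec(s["eef_rot"]).as_matrix()
print(p["fovy"],"off in tool",Rt.T@(np.array(p["xyz"])-s["tool_pos"]),"rot",Rt.T@rotm(p))
plan([480,230,230])
E
```

```text
59.73374268513406 off in tool [  83.66306      -0.72585236 -143.03448547] rot [[ 3.44094993e-04 -9.46979507e-01 -3.21293783e-01]
 [ 9.99999553e-01  4.28699912e-05  9.44611605e-04]
 [-8.80753971e-04 -3.21293964e-01  9.46979098e-01]]
tool x [-0.967  0.253  0.   ] y [0.253 0.967 0.   ] z [-0.  0. -1.] pos [139.1 532.1 231.3]
shift cm [-40.62 -20.61   0.13]
```

{"op": "drive_tool", "data": {
  "moves": [
    [[-4.6, -2.1, 0, 0, 0, 0], [-4.6, -2.1, 0, 0, 0, 0], [-4.6, -2.1, 0, 0, 0, 0], [-4.6, -2.1, 0, 0, 0, 0], [-4.6, -2.1, 0, 0, 0, 0], [-4.6, -2.1, 0, 0, 0, 0], [-4.6, -2.1, 0, 0, 0, 0], [-4.6, -2.1, 0, 0, 0, 0], [-4.6, -2.1, 0, 0, 0, 0], [0, 0, 0, 0, 0, 0], [0, 0, 0, 0, 0, 0]]
  ]
}}

```text
time: 2.42
tool_pos: [491.7, 244.5, 231.2]
eef_rot: [-0.402, -3.115, 0.0]
contact_force: [-0.2, 0.0, -0.5]
gripper_width: 85.3
gripper_force: 0.0
```

```bash
cat > st.py <<'E'
from h import *
p=manip.camera("wrist");plan([475,-170,230])
np.save("wst.npy",p["color"])
d=manip.mark_of("stud_place",p);print([(x["at"],x["confidence"],np.round(onz(p,x["at"],70),1)) for x in d])
# cover contour
g=cv2.cvtColor(p["color"],cv2.COLOR_BGR2GRAY)
# rectified top view at z=70 : 5 px/mm
def rect(p,c,z,h,sc):
    q=[(c[0]+h,c[1]+h),(c[0]+h,c[1]-h),(c[0]-h,c[1]-h),(c[0]-h,c[1]+h)]
    src=np.float32([proj(p,[*a,z]) for a in q]);n=int(2*h*sc)
    return cv2.warpPerspective(p["color"],cv2.getPerspectiveTransform(src,np.float32([(0,0),(n,0),(n,n),(0,n)])),(n,n),flags=cv2.INTER_CUBIC)
c=(509,261.6);im=rect(p,c,70,30,9)
cv2.imwrite("pics/st1.png",np.hstack([im[:, :], cv2.resize(p["color"],(260,195)) if 0 else im[:, :0]]))
cv2.imwrite("pics/w1.png",np.vstack([np.hstack([im,np.zeros((540,0,3),np.uint8)])]))
m=manip.outline_of("case",p)
if m:
    mk=(m[0]["mask"]&(g>150)).astype(np.uint8);mk=cv2.morphologyEx(mk,cv2.MORPH_CLOSE,np.ones((25,25)))
    ct=max(cv2.findContours(mk,0,1)[0],key=cv2.contourArea)
    W=np.array([onz(p,q[0],55)[:2] for q in ct],np.float32);r=cv2.minAreaRect(W);print(r,cv2.boxPoints(r), ct.reshape(-1,2).min(0),ct.reshape(-1,2).max(0))
E
python3 st.py
```

```text
tool x [-0.968  0.253  0.   ] y [0.253 0.968 0.   ] z [-0.  0. -1.] pos [491.4 244.9 231.4]
shift cm [ -8.9  -40.56   0.13]
[([309.3, 206.1], 0.7, array([506.7, 259.4,  70. ]))]
((525.3674926757812, 214.2902069091797), (141.42918395996094, 187.63172912597656), 20.742748260498047) [[426.00958 276.97977]
 [492.46362 101.51031]
 [624.7254  151.60065]
 [558.27136 327.0701 ]] [143 109] [387 329]
```

View pics/w1.png

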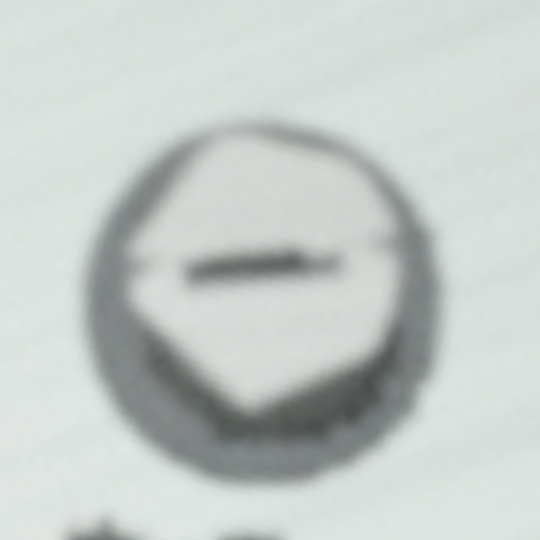

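The view shows the loose stud with its slot at crop (264,268), nearly along world y (about 3° off). That puts the stud at about (509.2, 262.3). Now I move to the key.

{"op": "drive_tool", "data": {
  "moves": [
    [[-1.0, -4.5, 0, 0, 0, 0], [-1.0, -4.5, 0, 0, 0, 0], [-1.0, -4.5, 0, 0, 0, 0], [-1.0, -4.5, 0, 0, 0, 0], [-1.0, -4.5, 0, 0, 0, 0], [-1.0, -4.5, 0, 0, 0, 0], [-1.0, -4.5, 0, 0, 0, 0], [-1.0, -4.5, 0, 0, 0, 0], [-1.0, -4.5, 0, 0, 0, 0], [0, 0, 0, 0, 0, 0], [0, 0, 0, 0, 0, 0]]
  ]
}}

```text
time: 3.95
tool_pos: [476.5, -169.2, 231.4]
eef_rot: [0.4, 3.116, 0.0]
contact_force: [-0.6, -0.1, 0.2]
gripper_width: 85.3
gripper_force: 0.0
```

```bash
cat > k.py <<'E'
from h import *
p=manip.camera("wrist");s=manip.read_state();print(s["joints"].round(2));plan([485,-170,150])
for t,z in [("stand_mouth",58),("key_grip",84)]:
    print(t,[(x["at"],x["confidence"],np.round(onz(p,x["at"],z),1)) for x in manip.mark_of(t,p)])
m=manip.outline_of("key_grip",p)
for x in m: print(x["at"],x["confidence"],x["mask"].sum())
print(proj(p,[488,-171,84]))
u,v=[int(a) for a in proj(p,[488,-171,84])]
u=np.clip(u,100,460);v=np.clip(v,75,345)
cv2.imwrite("pics/k1.png",cv2.resize(p["color"][v-75:v+75,u-100:u+100],(800,600),interpolation=cv2.INTER_CUBIC));print("crop",u-100,v-75)
import pickle;pickle.dump({k:p[k] for k in p},open("k1.pkl","wb"))
E
python3 k.py
```

```text
[-0.34 -0.02  0.07  1.66  0.   -0.09]
tool x [-0.968  0.252 -0.   ] y [0.252 0.968 0.   ] z [ 0.  0. -1.] pos [ 476.6 -168.9  231.5]
shift cm [-0.84  0.11  8.15]
stand_mouth [([289.9, 207.6], 0.76, array([ 492.3, -171.9,   58. ]))]
key_grip [([289.9, 216.9], 0.96, array([ 492.3, -172.1,   84. ])), ([217.1, 269.0], 0.84, array([ 523.1, -246.4,   84. ])), ([366.9, 229.3], 0.74, array([ 519.6, -111.5,   84. ])), ([472.2, 286.8], 0.15, array([598. , -30.2,  84. ]))]
[284.4, 215.1] 0.81 1213
[357.1, 235.2] 0.73 1937
[213.1, 259.4] 0.67 1682
[np.float64(289.85877666171825), np.float64(211.9007072492127)]
crop 189 136
```

View pics/k1.png

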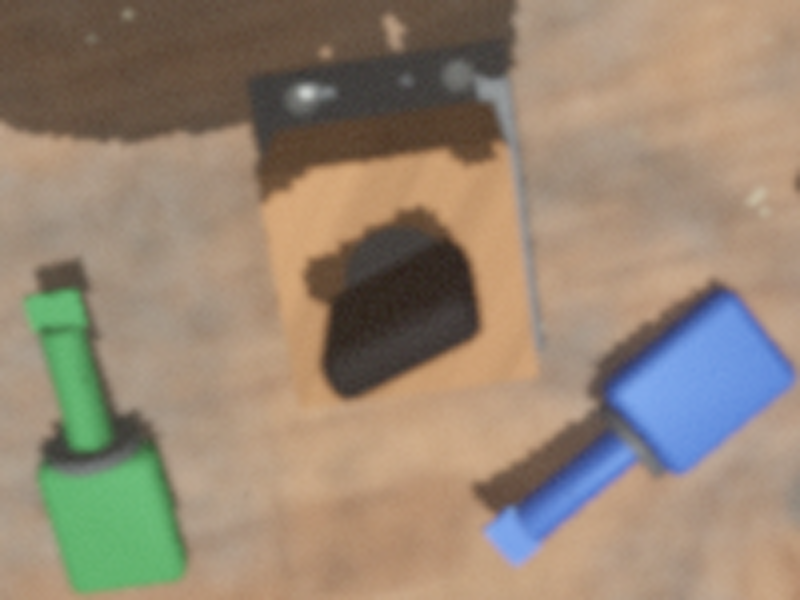

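The black paddle stands in the wooden stand, at full-picture pixel (289,213). The green one is at about (217,260) and the blue one at about (363,230), so the choice holds. The lower edge of its top face runs from crop (345,395) to (480,328).

```bash
cat > k2.py <<'E'
from h import *
import pickle,sys
p=pickle.load(open("k1.pkl","rb"))
from scipy.optimize import minimize
g=p["color"].max(2)
roi=np.zeros_like(g);roi[180:240,262:318]=1
mk=((g<62)&(roi>0)).astype(np.uint8)
n,l,st,_=cv2.connectedComponentsWithStats(mk);i=1+np.argmax(st[1:,4]);mk=(l==i).astype(np.uint8)
print(st[i])
def mod(v):
    x,y,a=v;M=np.zeros_like(mk);B=np.zeros((420*4,560*4),np.uint8)
    ca,sa=np.cos(a),np.sin(a)
    pts=[proj(p,[x+ca*dx-sa*dy,y+sa*dx+ca*dy,z]) for dx in(-6,6) for dy in(-17,17) for z in(62,106)]
    cv2.fillConvexPoly(B,cv2.convexHull(np.int32(np.array(pts)*4)),1)
    col=[proj(p,[x+13*np.cos(t),y+13*np.sin(t),z]) for t in np.linspace(0,6.28,24) for z in(58,62)]
    cv2.fillConvexPoly(B,cv2.convexHull(np.int32(np.array(col)*4)),1)
    return cv2.resize(B*255,(560,420),interpolation=cv2.INTER_AREA)/255.
best=None
for a0 in (-.7,-.4,0,.4,.7):
    r=minimize(lambda v:np.abs(mod(v)-mk).sum(),[491,-172,a0],method="Nelder-Mead",options=dict(initial_simplex=[[491,-172,a0],[495,-172,a0],[491,-168,a0],[491,-172,a0+.25]]))
    print(r.x,r.fun)
P=lambda u,v:onz(p,(189+u/4,136+v/4),106)
a,b=P(345,395),P(480,328);print(a,b,np.linalg.norm(a-b),np.degrees(np.arctan2(*(b-a)[[1,0]])))
E
python3 k2.py
```

```text
[271 197  36  31 558]
[ 487.2955269  -172.74621914    0.74513739] 767.3411764705882
[ 487.40126375 -172.83517761    0.76740758] 766.5843137254901
[ 487.9920539  -173.18710239    0.74914677] 769.0196078431372
[ 487.14012556 -172.38633818    0.75032413] 765.9176470588235
[ 490.33336088 -173.08481987    0.74355952] 782.643137254902
[ 496.44100991 -185.23434101  106.        ] [ 489.56580828 -156.18061706  106.        ] 29.856109472709587 103.313432322956
```

{"op": "drive_tool", "data": {
  "moves": [
    [[-1.25, 0, 0.5, 0, 0, -0.187], [0, 0, 0.6, 0, 0, -0.187], [0, 0, 0.6, 0, 0, -0.187], [0, 0, 0.6, 0, 0, -0.187], [0, 0, 0.6, 0, 0, -0.187], [0, 0, 0.6, 0, 0, -0.187], [0, 0, 0.6, 0, 0, -0.187], [0, 0, 0.6, 0, 0, -0.187], [0, 0, 0.6, 0, 0, -0.187], [0, 0, 0.6, 0, 0, -0.187], [0, 0, 0.2, 0, 0, -0.187], [0, 0, 0, 0, 0, 0]]
  ]
}}

```text
time: 5.65
tool_pos: [488.6, -172.6, 170.2]
eef_rot: [-2.462, 1.952, 0.0]
contact_force: [0.3, -0.3, -0.6]
gripper_width: 85.2
gripper_force: 0.0
```

```bash
cat > k3.py <<'E'
from h import *
import pickle
p=manip.camera("wrist");s=manip.read_state();print(s["joints"].round(2));plan([489,-172,70],193.3)
for t,z in [("stand_mouth",58),("key_grip",84)]:
    print(t,[(x["at"],x["confidence"],np.round(onz(p,x["at"],z),1)) for x in manip.mark_of(t,p)])
q=pickle.load(open("k1.pkl","rb"));
for t,a in [("stand_mouth",(289.9,207.6)),("key_grip",(289.9,216.9))]:
    print(t,tri([(p,manip.mark_of(t,p)[0]["at"]),(q,a)]))
u,v=[int(a) for a in proj(p,[488,-171,95])]
u=np.clip(u,120,440);v=np.clip(v,90,330)
cv2.imwrite("pics/k2.png",cv2.resize(p["color"][v-90:v+90,u-120:u+120],(800,600),interpolation=cv2.INTER_CUBIC));print("crop",u-120,v-90)
pickle.dump(dict(p),open("k2.pkl","wb"))
E
python3 k3.py
```

```text
[-0.34 -0.   -0.04  1.54  0.   -2.14]
tool x [ 0.225 -0.974 -0.   ] y [-0.974 -0.225 -0.   ] z [ 0.  0. -1.] pos [ 488.6 -172.7  170.4]
shift cm [-0.06 -0.05 10.04]
turn about tool z (rad) -0.005 ang now -166.98565933366842
stand_mouth [([287.2, 211.6], 0.76, array([ 487.9, -171.9,   58. ]))]
key_grip [([204.9, 246.1], 0.73, array([ 538.8, -143.3,   84. ])), ([343.6, 373.0], 0.73, array([417.2, -62. ,  84. ])), ([236.3, 59.9], 0.65, array([ 539.5, -263.4,   84. ])), ([283.6, 220.0], 0.58, array([ 490.8, -174. ,   84. ]))]
stand_mouth [ 489.42160351 -172.55582458   63.62223725]
key_grip [ 512.00927985 -163.23520258  101.72586299]
crop 166 140
```

View pics/k2.png

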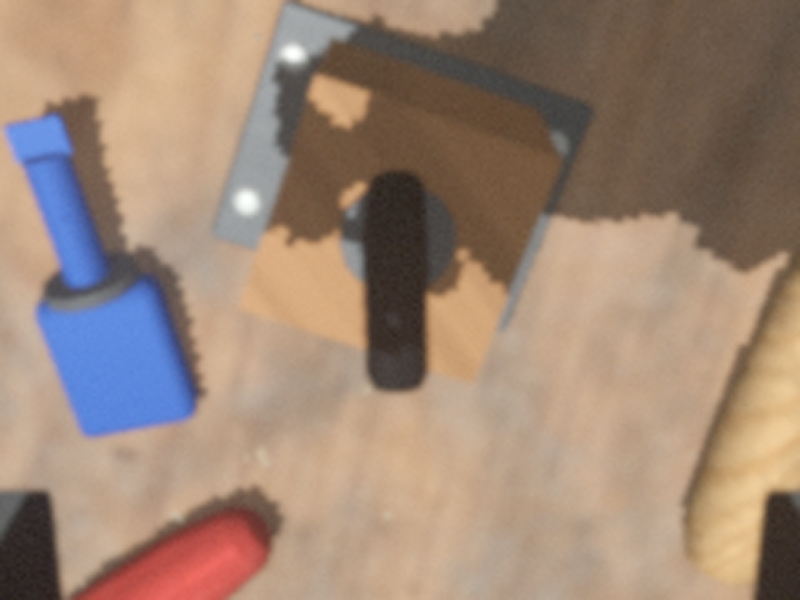

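The black paddle is aligned with the crop's vertical. Its centre column is about crop 396, the collar is at (398,237), and the far top edge is at row 390.

Run:
```python
from h import *
import pickle
p=pickle.load(open("k2.pkl","rb"));P=lambda u,v,z:onz(p,(166+u*.3,140+v*.3),z)
print("collar",P(398,237,62));print("top far edge",P(396,390,106));
e=P(396,390,106);d=np.array([-.225,.974,0]);print("centre by edge",e-17*d)
plan(list(P(398,237,62)[:2])+[69])
```

```text
collar [ 489.57070931 -173.26053631   62.        ]
top far edge [ 486.07702742 -157.94830252  106.        ]
centre by edge [ 489.90202742 -174.50630252  106.        ]
tool x [ 0.226 -0.974  0.   ] y [-0.974 -0.226 -0.   ] z [ 0. -0. -1.] pos [ 488.6 -173.1  170.5]
shift cm [ 0.03 -0.08 10.15]
```

{"op": "drive_tool", "data": {
  "moves": [
    [[0.05, -0.1, 2.5, 0, 0, 0], [0, 0, 2.5, 0, 0, 0], [0, 0, 2.5, 0, 0, 0], [0, 0, 2.0, 0, 0, 0], [0, 0, 0.7, 0, 0, 0], [0, 0, 0, 0, 0, 0]]
  ]
}}

```text
time: 6.65
tool_pos: [489.6, -173.5, 68.4]
eef_rot: [2.461, -1.952, -0.0]
contact_force: [0.5, -0.2, 0.4]
gripper_width: 85.3
gripper_force: 0.0
```

{"op": "drive_tool", "data": {
  "moves": [
    [[0, 0, 0, 0, 0, 0], [0, 0, 0, 0, 0, 0], [0, 0, 0, 0, 0, 0], [0, 0, 0, 0, 0, 0], [0, 0, 0, 0, 0, 0], [0, 0, 0, 0, 0, 0], [0, 0, 0, 0, 0, 0], [0, 0, 0, 0, 0, 0]]
  ],
  "claw": 0
}}

```text
time: 7.65
tool_pos: [489.8, -173.6, 68.6]
eef_rot: [-2.462, 1.951, -0.001]
contact_force: [-0.7, 0.3, 4.4]
gripper_width: 11.2
gripper_force: 58.9
```

{"op": "drive_tool", "data": {
  "moves": [
    [[0, 0, -1.0, 0, 0, 0], [0, 0, -2.0, 0, 0, 0], [0, 0, -2.5, 0, 0, 0], [0, 0, -2.5, 0, 0, 0], [0, 0, -2.5, 0, 0, 0], [0, 0, -2.0, 0, 0, 0], [0, 0, 0, 0, 0, 0], [0, 0, 0, 0, 0, 0]]
  ]
}}

```text
time: 8.65
tool_pos: [489.4, -173.4, 192.4]
eef_rot: [2.462, -1.951, -0.002]
contact_force: [0.5, -0.0, -1.1]
gripper_width: 11.5
gripper_force: 58.5
```

{"op": "drive_tool", "data": {
  "moves": [
    [[-4.2, -1.2, 0, 0, 0, 0], [-4.2, -1.2, 0, 0, 0, 0], [-4.2, -1.2, 0, 0, 0, 0], [-4.2, -1.2, 0, 0, 0, 0], [-4.2, -1.2, 0, 0, 0, 0], [-4.2, -1.2, 0, 0, 0, 0], [-4.2, -1.2, 0, 0, 0, 0], [-4.2, -1.2, 0, 0, 0, 0], [-4.2, -1.2, 0, 0, 0, 0], [-4.2, -1.0, 0, 0, 0, 0.165], [0, 0, 0, 0, 0, 0], [0, 0, 0, 0, 0, 0]]
  ]
}}

```text
time: 10.15
tool_pos: [508.2, 262.0, 192.3]
eef_rot: [2.294, -2.144, -0.001]
contact_force: [0.5, -0.3, -1.3]
gripper_width: 11.3
gripper_force: 58.5
```

```bash
cat > b.py <<'E'
from h import *
import pickle
p=manip.camera("wrist");S=manip.camera("side");s=manip.read_state();plan([509.2,262.3,140],183.5);print(s["contact_force"],s["gripper_width"])
for n,c in (("wrist",p),("side",S)):
  for t in ["key_blade","stud_place","key_grip"]:
    print(n,t,[(x["at"],x["confidence"]) for x in manip.mark_of(t,c)])
tp=s["tool_pos"];b=tp-[0,0,54.6];print("expected blade px",proj(p,b),proj(S,b))
cv2.imwrite("pics/b1.png",np.hstack([cv2.resize(p["color"][100:400,80:480],(440,330)),cv2.resize(S["color"][70:180,160:280],(360,330),interpolation=cv2.INTER_CUBIC)]))
E
python3 b.py
```

```text
tool x [ 0.066 -0.998  0.   ] y [-0.998 -0.066  0.001] z [-0.001 -0.    -1.   ] pos [508.6 261.4 193. ]
shift cm [-0.09 -0.07  5.3 ]
turn about tool z (rad) 0.005 ang now -176.24117518545967
[-0.76330266  0.58902669 -0.84914808] 11.271888699838348
wrist key_blade [([286.6, 244.0], 0.64)]
wrist stud_place [([437.3, 128.1], 0.7), ([290.2, 204.4], 0.65)]
wrist key_grip [([287.2, 311.6], 0.88)]
side key_blade [([323.3, 334.4], 0.98), ([343.2, 277.6], 0.72), ([238.3, 126.5], 0.6)]
side stud_place [([239.5, 154.6], 0.74)]
side key_grip [([320.4, 265.3], 0.85), ([354.4, 326.6], 0.59), ([236.1, 102.7], 0.49)]
expected blade px [np.float64(285.40984912546514), np.float64(240.91971618133772)] [np.float64(238.45585870091776), np.float64(129.60079230779883)]
```

View pics/b1.png

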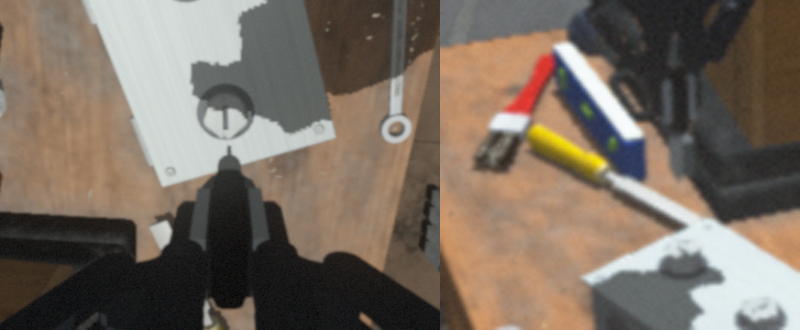

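The key hangs straight, with the blade foot at wrist (286,241) as expected. The slot lies ahead of it at wrist (285,209). I'll measure the slot more closely from this second wrist pose.

```bash
cat > st2.py <<'E'
from h import *
p=manip.camera("wrist")
c=(509.2,262.3);h=20;sc=14;z=70
q=[(c[0]+h,c[1]+h),(c[0]+h,c[1]-h),(c[0]-h,c[1]-h),(c[0]-h,c[1]+h)]
n=int(2*h*sc)
im=cv2.warpPerspective(p["color"],cv2.getPerspectiveTransform(np.float32([proj(p,[*a,z]) for a in q]),np.float32([(0,0),(n,0),(n,n),(0,n)])),(n,n),flags=cv2.INTER_CUBIC)
cv2.imwrite("pics/st2.png",cv2.convertScaleAbs(im,alpha=1.2))
plan([509.2,262.3,140],183.5)
E
python3 st2.py
```

```text
tool x [ 0.065 -0.998 -0.   ] y [-0.998 -0.065 -0.   ] z [ 0.  0. -1.] pos [508.7 262.  193.4]
shift cm [-0.03 -0.05  5.34]
turn about tool z (rad) 0.004 ang now -176.2757051649177
```

View pics/st2.png

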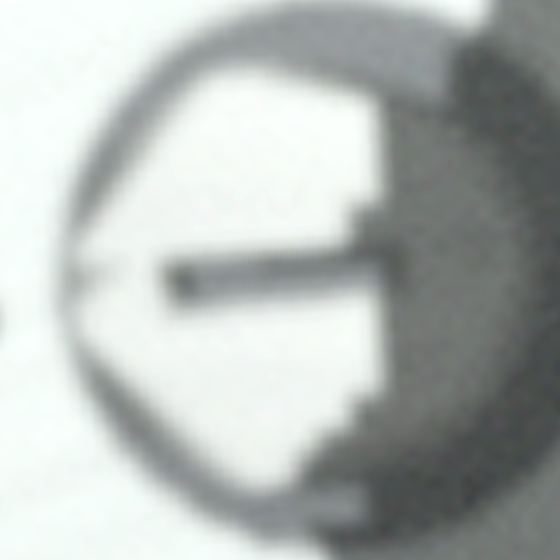

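{"op": "drive_tool", "data": {
  "moves": [
    [[0, -0.07, 1.5, 0, 0, 0], [0, 0, 1.5, 0, 0, 0], [0, 0, 1.5, 0, 0, 0], [0, 0, 1.5, 0, 0, 0], [0, 0, 0.4, 0, 0, 0], [0, 0, 0, 0, 0, 0], [0, 0, 0, 0, 0, 0]]
  ]
}}

```text
time: 11.48
tool_pos: [509.6, 262.5, 129.9]
eef_rot: [-2.292, 2.147, -0.001]
contact_force: [0.6, 1.0, -1.6]
gripper_width: 11.2
gripper_force: 58.5
```

{"op": "drive_tool", "data": {
  "moves": [
    [[0, 0, 0.1, 0, 0, 0], [0, 0, 0.1, 0, 0, 0], [0, 0, 0.1, 0, 0, 0], [0, 0, 0.1, 0, 0, 0], [0, 0, 0, 0, 0, 0], [0, 0, 0, 0, 0, 0]]
  ]
}}

```text
time: 12.22
tool_pos: [509.3, 262.4, 125.3]
eef_rot: [2.293, -2.148, -0.0]
contact_force: [-0.6, -0.4, -0.8]
gripper_width: 11.4
gripper_force: 58.5
```

{"op": "drive_tool", "data": {
  "moves": [
    [[0, 0, 0.1, 0, 0, 0], [0, 0, 0.1, 0, 0, 0], [0, 0, 0.1, 0, 0, 0], [0, 0, 0, 0, 0, 0], [0, 0, 0, 0, 0, 0]]
  ]
}}

```text
time: 12.85
tool_pos: [509.5, 262.4, 122.2]
eef_rot: [-2.293, 2.148, -0.0]
contact_force: [2.6, 0.0, -0.7]
gripper_width: 11.3
gripper_force: 58.4
```

{"op": "drive_tool", "data": {
  "moves": [
    [[0, 0, 0.1, 0, 0, 0], [0, 0, 0.1, 0, 0, 0], [0, 0, 0.1, 0, 0, 0], [0, 0, 0, 0, 0, 0], [0, 0, 0, 0, 0, 0]]
  ]
}}

```text
time: 13.48
tool_pos: [509.5, 262.4, 119.3]
eef_rot: [-2.293, 2.147, -0.0]
contact_force: [3.7, 0.5, -0.6]
gripper_width: 11.5
gripper_force: 58.5
```

{"op": "drive_tool", "data": {
  "moves": [
    [[0, -0.05, 0.1, 0, 0, 0], [0, 0, 0.1, 0, 0, 0], [0, 0, 0.1, 0, 0, 0], [0, 0, 0.1, 0, 0, 0], [0, 0, 0, 0, 0, 0], [0, 0, 0, 0, 0, 0]]
  ]
}}

```text
time: 14.22
tool_pos: [509.8, 262.4, 115.3]
eef_rot: [2.293, -2.148, -0.0]
contact_force: [0.7, 1.2, 4.5]
gripper_width: 11.3
gripper_force: 59.2
```

{"op": "drive_tool", "data": {
  "moves": [
    [[0, 0, 0.1, 0, 0, 0], [0, 0, 0.1, 0, 0, 0], [0, 0, 0.1, 0, 0, 0], [0, 0, 0.1, 0, 0, 0], [0, 0, 0, 0, 0, 0], [0, 0, 0, 0, 0, 0]]
  ]
}}

```text
time: 14.98
tool_pos: [509.8, 262.5, 111.3]
eef_rot: [-2.293, 2.148, 0.0]
contact_force: [0.8, -0.2, 5.4]
gripper_width: 11.3
gripper_force: 59.5
```

{"op": "drive_tool", "data": {
  "moves": [
    [[0, 0, 0.05, 0, 0, 0], [0, 0, 0.05, 0, 0, 0], [0, 0, 0, 0, 0, 0], [0, 0, 0, 0, 0, 0]]
  ]
}}

```text
time: 15.48
tool_pos: [509.8, 262.4, 110.4]
eef_rot: [-2.293, 2.148, -0.0]
contact_force: [0.1, -0.4, 5.4]
gripper_width: 11.5
gripper_force: 59.6
```

{"op": "drive_tool", "data": {
  "moves": [
    [[0, 0, 0, 0, 0, 0.08], [0, 0, 0, 0, 0, 0.08], [0, 0, 0, 0, 0, 0.08], [0, 0, 0, 0, 0, 0.08], [0, 0, 0, 0, 0, 0]]
  ]
}}

```text
time: 16.1
tool_pos: [510.2, 262.4, 110.5]
eef_rot: [-1.919, 2.486, -0.001]
contact_force: [1.6, 0.6, 5.5]
gripper_width: 11.5
gripper_force: 59.5
```

```bash
python3 -c "
from h import *
s=manip.read_state();print(s['contact_force'],s['moment'],s['gripper_width']);plan([509.8,262.4,110],111)"
```

```text
[1.56820385 0.55539591 5.47430024] [-0.06921999 -0.41728574  0.01812876] 11.492106141262067
tool x [-0.253 -0.967 -0.   ] y [-0.967  0.253 -0.001] z [ 0.001  0.    -1.   ] pos [510.2 262.4 110.5]
shift cm [0.01 0.04 0.05]
turn about tool z (rad) 0.948 ang now 165.34190999179324
```

{"op": "drive_tool", "data": {
  "moves": [
    [[0, 0, 0, 0, 0, 0.1], [0, 0, 0, 0, 0, 0.1], [0, 0, 0, 0, 0, 0.1], [0, 0, 0, 0, 0, 0.1], [0, 0, 0, 0, 0, 0.1], [0, 0, 0, 0, 0, 0.1], [0, 0, 0, 0, 0, 0.1], [0, 0, 0, 0, 0, 0.1], [0, 0, 0, 0, 0, 0.1], [0, 0, 0, 0, 0, 0]]
  ]
}}

```text
time: 17.35
tool_pos: [510.2, 262.5, 110.5]
eef_rot: [-0.647, 3.073, -0.0]
contact_force: [1.5, 1.0, 5.5]
gripper_width: 11.3
gripper_force: 59.5
```

```bash
python3 -c "
from h import *
s=manip.read_state();print(s['contact_force'],s['moment'],s['gripper_width']);plan([509.8,262.4,110],111)"
```

```text
[1.5383407  1.02941052 5.5166273 ] [ 0.02529053 -0.43331591 -0.0115926 ] 11.294388897054098
tool x [-0.915 -0.403 -0.001] y [-0.403  0.915 -0.   ] z [ 0.001  0.    -1.   ] pos [510.2 262.5 110.5]
shift cm [0.04 0.01 0.05]
turn about tool z (rad) 0.048 ang now 113.7591244925053
```

{"op": "drive_tool", "data": {
  "moves": [
    [[0, 0, 0, 0, 0, 0.04], [0, 0, 0, 0, 0, 0.04], [0, 0, 0, 0, 0, 0.04], [0, 0, 0, 0, 0, 0]]
  ]
}}

```text
time: 17.85
tool_pos: [510.2, 262.5, 110.6]
eef_rot: [-0.462, 3.106, 0.0]
contact_force: [1.8, -0.1, 6.0]
gripper_width: 11.2
gripper_force: 59.5
```

```bash
python3 -c "
from h import *
s=manip.read_state();print(s['contact_force'],s['moment'],s['gripper_width']);plan([509.8,262.4,110],111)"
```

```text
[ 1.75071459 -0.05073227  6.00449981] [ 0.06834826 -0.55161281  0.0558815 ] 11.17361745978096
tool x [-0.957 -0.291 -0.001] y [-0.291  0.957 -0.   ] z [ 0.001  0.    -1.   ] pos [510.2 262.5 110.6]
shift cm [0.05 0.   0.06]
turn about tool z (rad) -0.071 ang now 106.93587424580322
```

{"op": "drive_tool", "data": {
  "moves": [
    [[0, 0, 0, 0, 0, 0.04], [0, 0, 0, 0, 0, 0.04], [0, 0, 0, 0, 0, 0]]
  ]
}}

```text
time: 18.23
tool_pos: [510.3, 262.5, 110.6]
eef_rot: [-0.338, 3.122, 0.0]
contact_force: [1.8, 0.1, 5.6]
gripper_width: 11.5
gripper_force: 59.5
```

```bash
python3 -c "
from h import *
s=manip.read_state();print(s['contact_force'],s['moment'],s['gripper_width']);plan([509.8,262.4,110],111)"
```

```text
[1.84443652 0.06908105 5.55024923] [ 0.04541544 -0.47177015  0.02347134] 11.503576547392884
tool x [-0.977 -0.214 -0.001] y [-0.214  0.977  0.   ] z [ 0.001  0.    -1.   ] pos [510.3 262.5 110.6]
shift cm [ 0.05 -0.    0.06]
turn about tool z (rad) -0.151 ang now 102.35339786199928
```

{"op": "drive_tool", "data": {
  "moves": [
    [[0, 0, -0.1, 0, 0, 0], [0, 0, -0.1, 0, 0, 0], [0, 0, -0.1, 0, 0, 0], [0, 0, -0.1, 0, 0, 0], [0, 0, 0, 0, 0, 0], [0, 0, 0, 0, 0, 0]]
  ]
}}

```text
time: 18.98
tool_pos: [510.0, 262.4, 114.3]
eef_rot: [-0.339, 3.123, 0.0]
contact_force: [4.0, -0.1, 3.4]
gripper_width: 11.3
gripper_force: 59.4
```

{"op": "drive_tool", "data": {
  "moves": [
    [[0, 0, -0.1, 0, 0, 0], [0, 0, -0.1, 0, 0, 0], [0, 0, 0, 0, 0, 0], [0, 0, 0, 0, 0, 0]]
  ]
}}

```text
time: 19.48
tool_pos: [509.5, 262.2, 115.9]
eef_rot: [0.339, -3.122, 0.001]
contact_force: [1.7, -0.4, 0.1]
gripper_width: 11.5
gripper_force: 58.9
```

{"op": "drive_tool", "data": {
  "moves": [
    [[0, 0, -0.1, 0, 0, 0], [0, 0, 0, 0, 0, 0], [0, 0, 0, 0, 0, 0]]
  ]
}}

```text
time: 19.85
tool_pos: [509.3, 262.2, 116.8]
eef_rot: [0.339, -3.122, 0.001]
contact_force: [-0.1, -2.4, -1.7]
gripper_width: 11.4
gripper_force: 58.4
```

```bash
python3 -c "
from h import *
for i in range(4):
    manip.camera('top');s=manip.read_state();print(s['contact_force'],s['moment'],s['tool_pos'])"
```

```text
[ 0.57140684 -1.37430448 -2.7186098 ] [-0.40954851  0.00339091  0.04080766] [509.38403166 262.19964619 116.84464663]
[-0.62090941 -1.12548039 -2.23564499] [-0.47258451 -0.00576236  0.00750991] [509.44022621 262.21315298 116.9082982 ]
[ 0.12169482 -2.99982083 -1.38864552] [-0.46558366  0.05714747  0.04183839] [509.49264381 262.27221213 117.00449785]
[-0.77868924 -1.99640468 -2.00717311] [-0.49056971  0.05131171  0.00811106] [509.54962681 262.26153564 117.06062681]
```

{"op": "drive_tool", "data": {
  "moves": [
    [[0, 0, 0, 0, 0, -0.05], [0, 0, -0.2, 0, 0, -0.05], [0, 0, -0.2, 0, 0, 0], [0, 0, -0.3, 0, 0, 0], [0, 0, -0.5, 0, 0, 0], [0, 0, -1.5, 0, 0, 0], [0, 0, -2.0, 0, 0, 0], [0, 0, -2.5, 0, 0, 0], [0, 0, -0.5, 0, 0, 0], [0, 0, 0, 0, 0, 0], [0, 0, 0, 0, 0, 0]]
  ]
}}

```text
time: 21.42
tool_pos: [509.5, 262.3, 193.3]
eef_rot: [0.494, -3.101, 0.001]
contact_force: [-0.6, 0.2, 0.4]
gripper_width: 11.3
gripper_force: 58.6
```

Run:
```python
from h import *
p=manip.camera("wrist");s=manip.read_state();print(s["contact_force"],s["gripper_width"])
Rt=R.from_rotvec(s["eef_rot"]).as_matrix();plan([489.7,-173.5,195],193.0)
u,v=[int(a) for a in proj(p,[509,262,70])];u=np.clip(u,120,440);v=np.clip(v,80,330)
cv2.imwrite("pics/e1.png",cv2.resize(p["color"][v-80:v+90,u-120:u+120],(800,567),interpolation=cv2.INTER_CUBIC));print("crop",u-120,v-80)
tp=s["tool_pos"];print("blade exp",proj(p,tp-[0,0,54.6]),[(x["at"],x["confidence"]) for x in manip.mark_of("key_blade",p)])
```

```text
[-0.18455441 -1.06663167 -1.08899246] 11.228722173483717
tool x [-0.95  -0.311  0.001] y [-0.311  0.95  -0.   ] z [-0.001 -0.001 -1.   ] pos [509.5 262.2 193.3]
shift cm [ 15.43 -40.8   -0.14]
turn about tool z (rad) -1.482 ang now 108.11547627730388
crop 167 126
blade exp [np.float64(287.79416965629565), np.float64(242.7945015363675)] [([286.9, 245.4], 0.86)]
```

View pics/e1.png

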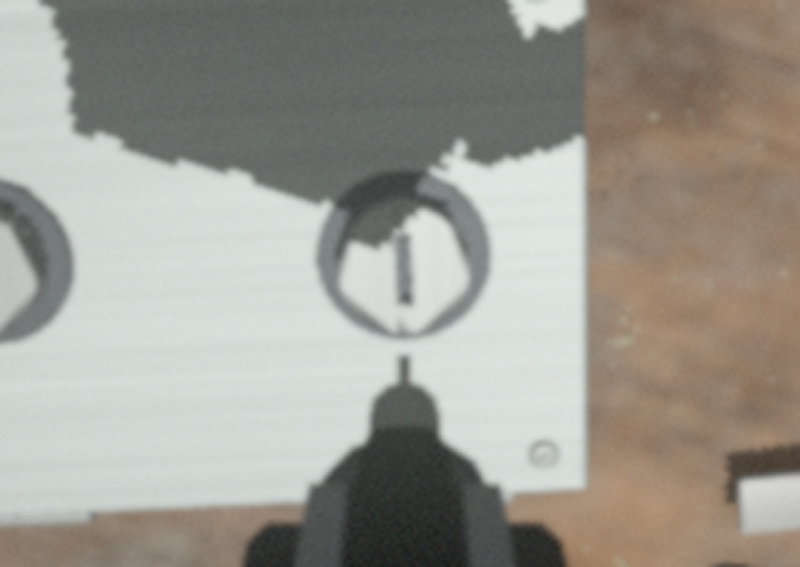

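The loose stud's slot, at crop (403,270), now lies along the case's x axis. The head sits low and the spring load is gone, so it has caught. I'm taking the key back.

{"op": "drive_tool", "data": {
  "moves": [
    [[1.715, -4.53, 0, 0, 0, 0], [1.715, -4.53, 0, 0, 0, 0], [1.715, -4.53, 0, 0, 0, 0], [1.715, -4.53, 0, 0, 0, 0], [1.715, -4.53, 0, 0, 0, 0], [1.715, -4.53, 0, 0, 0, 0], [1.715, -4.53, 0, 0, 0, 0], [1.715, -4.53, 0, 0, 0, 0], [1.715, -4.53, 0, 0, 0, 0], [0, 0, 0, 0, 0, -0.185], [0, 0, 0, 0, 0, -0.185], [0, 0, 0, 0, 0, -0.185]]
  ]
}}

```text
time: 23.02
tool_pos: [489.6, -173.3, 193.7]
eef_rot: [1.333, -2.844, -0.001]
contact_force: [0.1, 0.1, -0.4]
gripper_width: 11.4
gripper_force: 58.9
```

{"op": "drive_tool", "data": {
  "moves": [
    [[0, 0, 0, 0, 0, -0.185], [0, 0, 0, 0, 0, -0.185], [0, 0, 0, 0, 0, -0.185], [0, 0, 0, 0, 0, -0.185], [0, 0, 0, 0, 0, -0.185], [0, 0, 0, 0, 0, 0], [0, 0, 0, 0, 0, 0]]
  ]
}}

```text
time: 23.9
tool_pos: [489.8, -173.0, 194.0]
eef_rot: [2.453, -1.963, -0.001]
contact_force: [-0.0, 0.5, -1.6]
gripper_width: 11.0
gripper_force: 58.9
```

```bash
python3 -c "
from h import *
plan([489.7,-173.5,120],193.0);s=manip.read_state();print(s['contact_force'])"
```

```text
tool x [ 0.219 -0.976 -0.   ] y [-0.976 -0.219  0.   ] z [-0.  0. -1.] pos [ 489.8 -173.   194. ]
shift cm [0.04 0.01 7.4 ]
turn about tool z (rad) -0.006 ang now -167.32395584716164
[-0.04445632  0.52957283 -1.60356119]
```

{"op": "drive_tool", "data": {
  "moves": [
    [[0.04, 0, 2.0, 0, 0, 0], [0, 0, 2.0, 0, 0, 0], [0, 0, 2.0, 0, 0, 0], [0, 0, 1.2, 0, 0, 0], [0, 0, 0.5, 0, 0, 0], [0, 0, 0.5, 0, 0, 0], [0, 0, 0.5, 0, 0, 0], [0, 0, 0, 0, 0, 0]]
  ]
}}

```text
time: 24.9
tool_pos: [489.9, -173.4, 107.2]
eef_rot: [2.457, -1.958, -0.0]
contact_force: [0.4, 0.9, -0.8]
gripper_width: 11.2
gripper_force: 58.9
```

{"op": "drive_tool", "data": {
  "moves": [
    [[0, 0, 0.6, 0, 0, 0], [0, 0, 0.7, 0, 0, 0], [0, 0, 0.8, 0, 0, 0], [0, 0, 0.8, 0, 0, 0], [0, 0, 0.5, 0, 0, 0], [0, 0, 0.3, 0, 0, 0], [0, 0, 0, 0, 0, 0], [0, 0, 0, 0, 0, 0]]
  ]
}}

```text
time: 25.9
tool_pos: [490.1, -173.5, 70.6]
eef_rot: [-2.457, 1.957, -0.001]
contact_force: [0.1, -0.6, -1.2]
gripper_width: 11.3
gripper_force: 58.9
```

{"op": "drive_tool", "data": {
  "moves": [
    [[0, 0, 0.1, 0, 0, 0], [0, 0, 0.08, 0, 0, 0], [0, 0, 0, 0, 0, 0], [0, 0, 0, 0, 0, 0]]
  ]
}}

```text
time: 26.4
tool_pos: [490.0, -173.5, 68.6]
eef_rot: [-2.457, 1.957, -0.0]
contact_force: [0.8, -0.1, 0.0]
gripper_width: 10.9
gripper_force: 59.1
```

{"op": "drive_tool", "data": {
  "moves": [
    [[0, 0, 0, 0, 0, 0], [0, 0, 0, 0, 0, 0], [0, 0, 0, 0, 0, 0], [0, 0, 0, 0, 0, 0], [0, 0, 0, 0, 0, 0], [0, 0, 0, 0, 0, 0], [0, 0, 0, 0, 0, 0], [0, 0, 0, 0, 0, 0]]
  ],
  "claw": 100
}}

```text
time: 27.4
tool_pos: [490.0, -173.5, 68.5]
eef_rot: [2.457, -1.958, -0.0]
contact_force: [0.4, -0.5, -0.1]
gripper_width: 86.0
gripper_force: 0.0
```

{"op": "drive_tool", "data": {
  "moves": [
    [[0, 0, -1.0, 0, 0, 0], [0, 0, -2.0, 0, 0, 0], [0, 0, -3.0, 0, 0, 0], [0, 0, -3.0, 0, 0, 0], [0, 0, -3.0, 0, 0, 0], [0, 0, 0, 0, 0, 0], [0, 0, 0, 0, 0, 0]]
  ]
}}

```text
time: 28.28
tool_pos: [489.9, -173.4, 188.2]
eef_rot: [2.457, -1.957, -0.0]
contact_force: [-0.3, -0.6, -0.1]
gripper_width: 85.1
gripper_force: 0.0
```

Run:
```python
from h import *
p=manip.camera("wrist");s=manip.read_state();print(s["contact_force"],s["gripper_width"],s["tool_pos"])
u,v=[int(a) for a in proj(p,[489,-173,80])];u=np.clip(u,120,440);v=np.clip(v,90,330)
S=manip.camera("side");a,b=[int(x) for x in proj(S,[489,-173,70])]
cv2.imwrite("pics/f1.png",np.hstack([cv2.resize(p["color"][v-90:v+90,u-120:u+120],(480,360),interpolation=cv2.INTER_CUBIC),cv2.resize(S["color"][b-60:b+60,a-50:a+50],(300,360),interpolation=cv2.INTER_CUBIC)]))
```

```text
[0.61298284 0.71668093 0.09717887] 85.15647689065226 [ 489.68391113 -173.3546347   187.73223314]
```

View pics/f1.png

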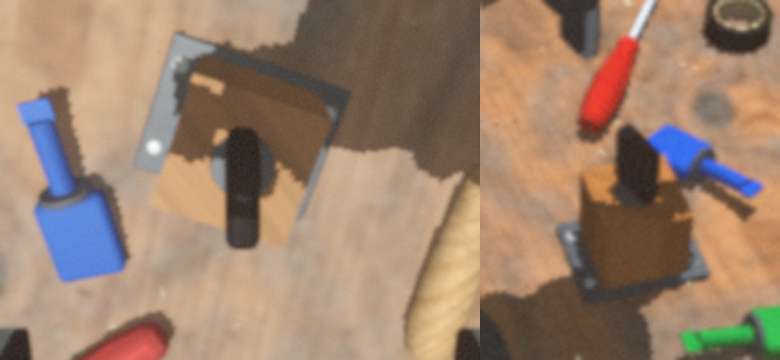

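The key is seated and released, but the side view looks turned compared with the first one. I'll check the side camera's pose and where the bystanders are.

Run:
```python
from h import *
S=manip.camera("side");print(S["xyz"],S["rotation"],S["fovy"])
cv2.imwrite("pics/g1.png",cv2.resize(S["color"],(400,300)))
T=manip.camera("top");print(T["xyz"],T["rotation"])
for n in ["screwdriver","tape_measure","spanner","file","electrical_tape","key_grip"]:
    print(n,[(np.round(d["at"]),round(d["confidence"],2),np.round(onz(T,d["at"],0))) for d in manip.mark_of(n,T)][:3])
cv2.imwrite("pics/g1.png",np.hstack([cv2.resize(S["color"],(400,300)),cv2.resize(T["color"],(400,300))]))
a=cv2.imread("pics/top0.png");d=cv2.absdiff(a,T["color"]).max(2);print((d[150:290,330:460]>60).sum(), (d[150:290,240:330]>60).sum())
```

```text
[ 182.50134723 -770.17191831  770.13964102] [-2.22959882  0.42910499 -0.22705026] 44.246334250691284
[ 292.08456842   11.18738329 1200.99365991] [-2.0828627   2.13937081 -0.23255318]
screwdriver [(array([278., 194.]), 0.95, array([576.,  -4.,   0.])), (array([274., 269.]), 0.47, array([389.,  11.,   0.]))]
tape_measure [(array([276., 268.]), 0.64, array([389.,   8.,   0.]))]
spanner [(array([196., 278.]), 0.64, array([371., 203.,   0.])), (array([280., 195.]), 0.29, array([575.,  -7.,   0.]))]
file []
electrical_tape []
key_grip [(array([320., 199.]), 0.7, array([ 561., -108.,    0.])), (array([349., 222.]), 0.6, array([ 500., -180.,    0.])), (array([354., 222.]), 0.36, array([ 499., -192.,    0.]))]
11354 854
```

View pics/g1.png

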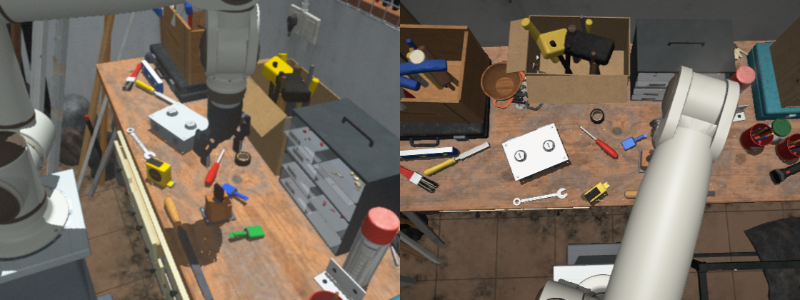

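The blue and green keys now lie flat. They already did in the wrist view at 3.95 s, when the arm had only passed at 231 mm height. The screwdriver has swivelled, and its mark is about 18 mm from where it was, under the 30 mm limit. The black key is seated and released, so I'm handing in.

```bash
python3 -c "
from h import *
print(manip.finish_job())"
```

```text
the job is handed in; nothing more can be done
None
```

I handed the job in at about 28 s of the 72 s, verdict not shown: by the camera and force readings the stud is in its catch and the key is back in its stand and released, but the screwdriver swivelled about 18 mm (rough estimate, limit 30 mm), and the blue and green look-alike keys toppled early on, cause unknown.

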